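# Stow the spice jars in the travel rack and lock it

### The arm

A 6-joint arm with a two-finger parallel gripper is mounted at the origin on a cart in front of the work surface, level with it; the furniture and walls round the work are solid. World frame = base frame: x ahead of the robot, y to its left, z up, the work surface at z = 0. Lengths are in m, angles in rad, forces in N, time in s.
With the tool pointing down it reaches from about 0.35 to 0.875 m from the base axis. Payload 15.5 kg.
Tool frame: the origin (TCP) lies midway between the tips of the shut fingers; the grasp point (between the pads) lies 19 mm behind it (bot.grip_depth is the distance from the TCP to the grasp point, in m); y points along the fingers, z is the direction in which the jaws open and shut, and the axes are right-handed (so a half turn about y gives the same grasp; the last joint's range is limited). The gripper opens to 85 mm and grips with 20 to 120 N. Pads are 22 mm wide; open, the fingers measure 114 mm over their backs; the gripper's body (76 mm by 85 mm) begins 54 mm behind the grasp point. The pads swing forward as they close: fully open they stand 13 mm farther back than shut.
Start: joints at [-1.196, 0.494, 1.345, -0, 1.302, -0.096], TCP at [0.284, -0.557, 0.208] pointing down, gripper open.
Joint ranges: [-2.91, 2.91], [-0.82, 2.16], [0.22, 2.67], [-1.22, 4.37], [0.12, 2.79], [-3.08, 3.08]. Speed limits (rad/s): [1.89, 1.89, 2.57, 3.01, 3.01, 3.01].

### API

Orientations are given as a unit quaternion [w, x, y, z].
In Python, from workcell import bot gives the robot as it stands. The module is installed in compiled form; this text tells all that it offers.
- The arm moves only by the tool move_arm, never from a script. Its argument "deltas" is text: rows parted by semicolons, each of 7 numbers parted by spaces: the shift along the tool's x, y, z in mm, then the turn, a rotation vector about the tool's x, y, z in rad, then the opening, from -1 (shut) to 1 (fully open), so that 0 is half open. In form: dx dy dz wx wy wz hand; .... A call has exactly 5 rows; each row is the pose to reach, as a shift and turn from the pose measured when the call began, along the tool's axes at that moment; what a row does not reach only later rows make up. A row lasts 1/8 s, in which the tool goes at most 62.5 mm and 10.7 degrees, less where a joint would pass 70% of its speed; a pose out of reach is approached as far as the arm can. A call with a gripper value outside its range is refused whole. The fingers move at their own pace and stop on an object; "newtons" is the grip in N (left out, the last holds). Time passes only in rows, so rows that repeat a pose let the fingers close, or fill a call up. It gives the time, the measured TCP pose, the force and the opening at its end, in the units of the state.
- bot.get_state(): the state, without advancing time (a new reading comes with each control period).
- bot.camera(name): name is "side" or "top"; returns the picture (420x560x3 uint8, blue, green, red); there is no depth.
- bot.get_calibration(name): a dict with "K" (3x3 intrinsics, pixels), "view" (4x4, takes a point from world to camera coordinates). Camera axes: x right, y down, z forward; pixel columns grow to the right and rows downward; lengths in m; the calibration is good to about 2 mm. A picture is of the moment at which its call begins. get_calibration takes no time and is no camera call.
- bot.finish_job(): hands the job in, once; it reports no verdict.
Trained networks look in the newest picture that a camera, given by its name, has taken for a name from the list of things; names that differ only in an ending like _2 or _b are one class to them, and where a whole thing is asked for, a point or a joint stands for the part that bears it (a point fixed in the world has none). Each returns a list of dicts, best first, with "p" (0 to 1); they miss things now and then, are a little off and sometimes report something else, mostly with a low value. They report only what shows in the picture. A call takes as long as a camera call.
- bot.boxes_of(camera, query): "at" ([x, y, z] in m, in world coordinates, good to about 4 mm: the middle of the surface that is visible of it).
- bot.trace(camera, query): "region" (420x560 bool, what is visible of it).
- bot.pinpoint(camera, query): "at" ([x, y, z] in m, in world coordinates, good to about 4 mm: a listed point, or the origin of a listed thing).
The state is a dict: "clock": time; "joint_pos": joint angles; "qvel": joint speeds; "joint_efforts": joint torques, N m; "tool_pos": TCP position; "tool_rot": TCP orientation; "force": force on the tool from outside, world axes, zero at the start; "ft_torque": the same for the moment, N m; "opening": finger opening in m.
Only numpy, scipy, OpenCV 4.12 (cv2) and the standard library are available. Lean on these libraries where they do the work, as an engineer would, in place of code of your own. Each camera call takes 0.05 s, during which the arm holds its last target. There are 200 camera calls.

### The job

Make the spice jars ready for the drive. Slide the travel rack's lock grip fully back to its open end stop and stand every spice jar that is on the worktop upright in a pocket of the rack (one a pocket, any order); with that done, push the wooden retaining bar straight down over the jars until both snap hooks click over its ends, and only then slide the lock grip to its other end stop so that its tongue covers the bar. Leave the tin, the mug and the candle where they are.

Things in the scene. Friction and masses are not known exactly. Their poses are not given: they have to be found in the camera images.
- rack: Travel rack of pale wood, fixed to the worktop; a row of four pockets (236 x 62 mm, 34 mm high) between two uprights, with a lock housing beyond its +y end (x = -89..+12, y = 151..193 mm, 116 mm high). Origin on the worktop under the row's centre; y along the row, x across it, z up. Grey snap hooks 18 mm wide stand outside the uprights up to z = 157 mm.
- pocket_0 (a point): Centre of the floor of the first pocket (the -y end). Each pocket is 54 x 54 mm inside, its floor 6 mm above the worktop, its walls 26 to 28 mm above its floor; pockets are 58 mm apart along the rack's y.
- pocket_1 (a point): Centre of the floor of the second pocket, the same size.
- pocket_2 (a point): Centre of the floor of the third pocket, the same size.
- pocket_3 (a point): Centre of the floor of the fourth pocket (the +y end, next to the lock), the same size.
- seat (a point): Centre of the bar's underside when it is fully home, level with the tops of the uprights, 122 mm over the worktop; axes as the rack's. The uprights (y = 118..132 mm either side, 64 mm deep) carry the bar's ends; on top of each, cheeks 8 mm high at x = 24..30 mm either side (y = 118..132) guide the bar.
- hook_left (a joint): Springy snap hook at the rack's +y end, with a sloped nose and a barb reaching 7 mm over the bar's end, barb underside 9.5 mm above the upright's top. Angle in rad: 0 at rest, about 0.12 as the bar forces it outward, back to 0 once the bar is under the barb. Each hook takes about 4 to 7 N of downward push within the last 25 mm of the bar's way.
- hook_right (a joint): The same at the rack's -y end.
- lock (a joint): Lock slide: metres from its open end stop; 0 = open (grip toward the rack's -x), 0.045 = locked (end stop toward +x). Slides along the rack's +x with about 2 N of friction and stays where it is left. Beyond about 0.02 its 10 mm wide steel tongue lies over the +y upright and bars the way of the bar.
- lock_grip (a point): Middle of the lock's black grip on the housing: 16 mm along x, 28 mm along y, 32 mm high (from 20 mm below this point on its carriage to 12 mm above this point, which is 142 mm over the worktop). The tongue leaves its -y side 5 mm below this point.
- bar: Pale wooden retaining bar, loose, lying flat, grip up: 262 mm along its y, 8 mm thick, 58 mm wide along x, but 40 mm at its end tabs (the outer 15 mm), which drop between the cheeks with 4 mm to spare each side and 3 mm lengthwise. Grip rib on top in the middle: 80 mm along y, 14 mm thick along x, top 46 mm above the underside. Origin at the centre of the underside. Either way round fits. 0.12 kg.
- bar_end_a (a point): Underside of the bar's +y end, 131 mm from its centre.
- bar_end_b (a point): Underside of the bar's -y end, 131 mm from its centre.
- jar_1: 44 mm wide, 105 mm tall, dark-lidded round spice jar with a screw lid, its side sheer with its lid; origin at the centre of its underside, z up. May be absent.
- jar_2: 44 mm wide, 109 mm tall, pale-lidded spice jar with a screw lid, its side sheer with its lid; origin at the centre of its underside, z up. May be absent.
- jar_3: 47 mm wide, 98 mm tall, white-lidded squarish (flat sides along its x and y) spice jar with a screw lid, its side sheer with its lid; origin at the centre of its underside, z up. May be absent.
- jar_4: 44 mm wide, 109 mm tall, pale-lidded spice jar with a screw lid, its side sheer with its lid; origin at the centre of its underside, z up. May be absent.
- tin_1: Bystander: food tin 58 mm across, 72 mm tall; origin at the centre of its underside. To be left alone.
- mug_1: Bystander: white mug 80 mm across, 91 mm tall; origin at the centre of its underside. To be left alone.
- candle_1: Bystander: tea light 38 mm across, 15 mm tall. To be left alone.

How it is judged:
By the outcome, as a careful person would: the job done as asked, in the order asked, and still so for the second after the job is handed in, with the robot touching nothing.
Of jar_1, jar_2, jar_3, jar_4 only 3 to 4 are there at a start; the rules pass over those that are not, and their reading is None.
At some moment in a run one of bar may be knocked a few centimetres aside while the robot is not near it.
It also fails if it takes over 200 s, if anything falls off the work surface, if the arm or the gripper's body presses on something with over 40 N, if the wrist force passes 120 N, or if a joint passes its speed limit or range.

## Working session

There is one attempt and no reset: what is moved stays moved. The work goes in short steps, Python scripts to look and compute and a tool call to move; the robot and the scene stay as the last step left them, time stands still between calls to the robot, and variables do not carry over. Pictures are saved under pics/ and viewed, about 12 in all and at most 16, crops included, and the job is handed in when it is done.

Besides the shell and the picture viewer there is one more tool, called after "Request:" as a command line: name --argument value ..., lists and objects as JSON in quotes. move_arm: Moves the arm, as the interface text tells. Its arguments: {"type":"object","properties":{"deltas":{"type":"string"},"newtons":{"type":"number"}},"required":["deltas"]}

```bash
mkdir -p pics; cat > h.py <<'E'
from workcell import bot
import numpy as np, cv2
from scipy.spatial.transform import Rotation as R
def st():
    s=bot.get_state(); q=s['tool_rot']; M=R.from_quat([q[1],q[2],q[3],q[0]]).as_matrix()
    return s,np.array(s['tool_pos']),M
def rel(target,M2=None):
    "mm shift (tool axes) and rotvec to go to target"
    s,p,M=st(); d=M.T@(np.array(target)-p)*1000
    w=R.from_matrix(M.T@M2).as_rotvec() if M2 is not None else np.zeros(3)
    return d.round(1),w.round(4)
def down(ang):
    "tool down, jaw axis z at angle ang in world xy"
    z=np.array([np.cos(ang),np.sin(ang),0]);y=np.array([0,0,-1.]);x=np.cross(y,z)
    return np.c_[x,y,z]
E
python3 - <<'E'
from h import *
s,p,M=st(); print(s); print(M.round(3))
ims=[bot.camera(n) for n in('side','top')]
for n,i in zip(('side','top'),ims): cv2.imwrite(f'pics/{n}0.png',i); print(n,bot.get_calibration(n))
for c in('top','side'):
  for q in('rack','pocket_0','pocket_3','seat','lock_grip','bar','bar_end_a','jar_1','jar_2','jar_3','tin_1','mug_1','candle_1'):
    print(c,q,[(round(d['p'],2),np.round(d['at'],3).tolist()) for d in bot.pinpoint(c,q)])
E
```

```text
{'clock': 0.0, 'joint_pos': array([-1.19549984e+00,  4.94227218e-01,  1.34615100e+00,  8.35283662e-06,
        1.30251917e+00, -9.55178298e-02]), 'qvel': array([-0.00100524, -0.00019863,  0.0010741 , -0.00086709,  0.0002653 ,
        0.0006669 ]), 'joint_efforts': array([ 1.37479351e-04, -8.82153726e+01, -3.83860481e+01, -2.55877976e-04,
        9.92186047e-03,  1.26673839e-05]), 'tool_pos': array([ 0.2833528 , -0.55662028,  0.20746617]), 'tool_rot': array([ 0.16486253, -0.16498554,  0.68806161, -0.68714724]), 'force': array([-0.58773638, -0.33791263, -0.43656687]), 'ft_torque': array([-0.01843835, -0.00138737, -0.02884099]), 'opening': 0.0855073644996894}
[[-0.891 -0.     0.454]
 [-0.454  0.001 -0.891]
 [-0.    -1.    -0.001]]
side {'K': array([[441.48247122,   0.        , 274.35098191],
       [  0.        , 441.48247122, 204.98291943],
       [  0.        ,   0.        ,   1.        ]]), 'view': array([[ 0.58342635, -0.81211853, -0.00878549, -0.30693793],
       [-0.48922813, -0.34278605, -0.80196855,  0.3371801 ],
       [ 0.64828198,  0.4721877 , -0.59730164,  0.83409556],
     
[... 1898 characters left out ...]
59, [0.614, 0.018, 0.005])]
side pocket_3 [(0.97, [0.619, -0.04, 0.006]), (0.88, [0.616, -0.095, 0.006]), (0.65, [0.609, 0.079, 0.007]), (0.59, [0.614, 0.018, 0.005])]
side seat []
side lock_grip [(0.76, [0.579, 0.156, 0.145])]
side bar [(0.92, [0.526, 0.274, -0.0])]
side bar_end_a [(0.69, [0.666, 0.277, -0.0])]
side jar_1 [(0.74, [0.583, -0.341, 0.001]), (0.55, [0.457, -0.111, 0.0])]
side jar_2 [(0.74, [0.583, -0.341, 0.001]), (0.55, [0.457, -0.111, 0.0])]
side jar_3 [(0.74, [0.583, -0.341, 0.001]), (0.55, [0.457, -0.111, 0.0])]
side tin_1 [(0.71, [0.367, -0.074, 0.006]), (0.42, [0.478, -0.263, 0.004])]
side mug_1 [(0.92, [0.377, 0.156, -0.0])]
side candle_1 [(0.52, [0.365, -0.074, 0.005])]
```

View pics/top0.png

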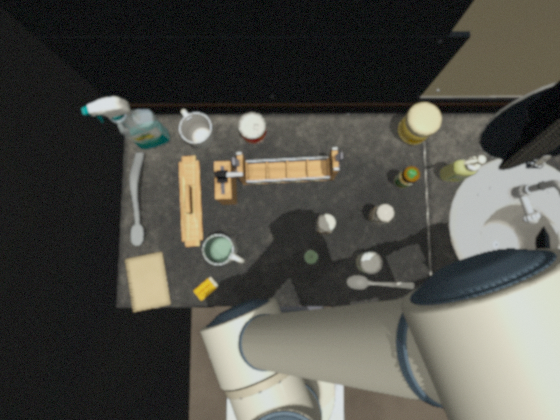

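View pics/side0.png

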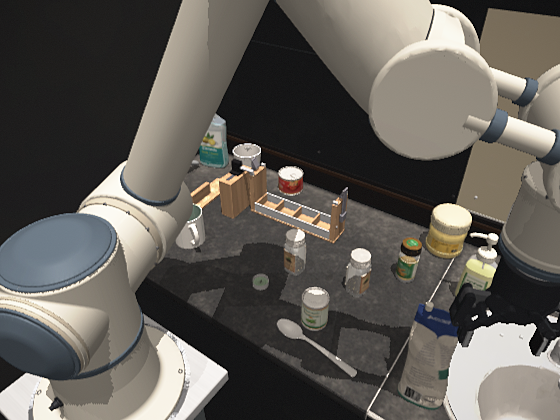

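```bash
python3 - <<'E'
from h import *
s=cv2.imread('pics/side0.png');t=cv2.imread('pics/top0.png')
a=cv2.resize(s[220:350,240:440],None,fx=4,fy=4,interpolation=3)[:520,:800]
cv2.imwrite('pics/c1.png',a)
b=cv2.resize(t[140:280,170:430],None,fx=3,fy=3,interpolation=3)
cv2.imwrite('pics/c2.png',b)
def proj(c,P):
    k=bot.get_calibration(c);v=k['view']@np.r_[P,1];u=k['K']@v[:3];return (u[:2]/u[2]).round(1),v[2].round(3)
for P in([.35,-.232,0],[.35,-.232,.098],[.35,-.232,.072],[.455,-.111,0],[.455,-.111,.109],[.477,-.265,0],[.477,-.265,.109]):print(P,proj('side',P),proj('top',P))
for n in('jar_3','jar_1','tin_1'):
  for c in('side','top'):
    for d in bot.boxes_of(c,n):print(n,c,d['p'],np.round(d['at'],3))
E
```

```text
[0.35, -0.232, 0] (array([314.1, 318.9]), np.float64(0.951)) (array([365.9, 261.8]), np.float64(1.093))
[0.35, -0.232, 0.098] (array([316.3, 287.5]), np.float64(0.893)) (array([373.5, 262.5]), np.float64(0.996))
[0.35, -0.232, 0.072] (array([315.7, 296.2]), np.float64(0.908)) (array([371.4, 262.3]), np.float64(1.022))
[0.455, -0.111, 0] (array([294.3, 267.6]), np.float64(1.077)) (array([322.8, 225.2]), np.float64(1.105))
[0.455, -0.111, 0.109] (array([295.2, 233.4]), np.float64(1.012)) (array([326.7, 222. ]), np.float64(0.997))
[0.477, -0.265, 0] (array([355.2, 289.4]), np.float64(1.018)) (array([376. , 217.3]), np.float64(1.109))
[0.477, -0.265, 0.109] (array([360.3, 254.7]), np.float64(0.953)) (array([385.6, 213.3]), np.float64(1.0))
jar_3 side 0.96 [ 0.568 -0.345  0.07 ]
jar_3 side 0.89 [ 0.462 -0.272  0.069]
jar_3 side 0.78 [ 0.44  -0.118  0.066]
jar_3 side 0.49 [0.603 0.124 0.143]
jar_3 top 0.91 [ 0.577 -0.326  0.108]
jar_3 top 0.84 [ 0.475 -0.258  0.113]
jar_3 top 0.8 [ 0.45  -0.108  0.11 ]
jar_1 side 0.96 [ 0.568 -0.345  0.07 ]
jar_1 side 0.89 [ 0.462 -0.272  0.069]
jar_1 side 0.78 [ 0.44  -0.118  0.066]
jar_1 side 0.49 [0.603 0.124 0.143]
jar_1 top 0.91 [ 0.577 -0.326  0.108]
jar_1 top 0.84 [ 0.475 -0.258  0.113]
jar_1 top 0.8 [ 0.45  -0.108  0.11 ]
tin_1 side 0.62 [ 0.337 -0.236  0.061]
tin_1 top 0.6 [ 0.351 -0.225  0.068]
tin_1 top 0.53 [0.522 0.269 0.011]
tin_1 top 0.27 [0.382 0.183 0.016]
tin_1 top 0.25 [ 0.449 -0.108  0.111]
```

View pics/c1.png

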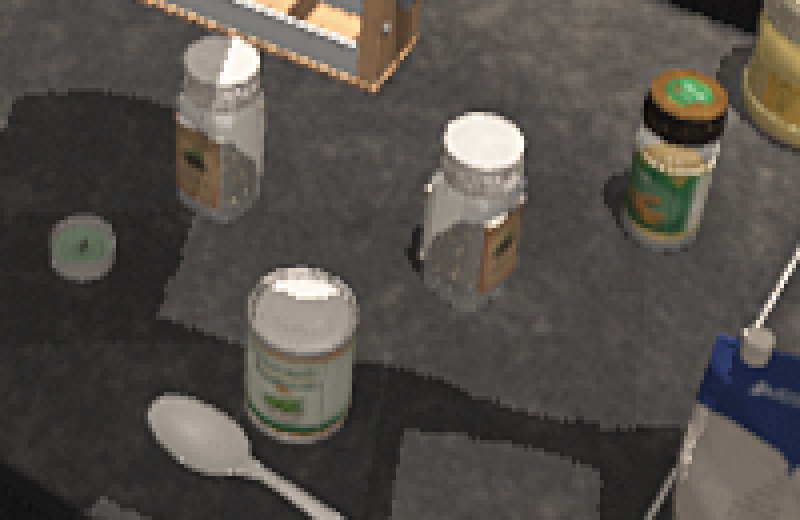

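View pics/c2.png

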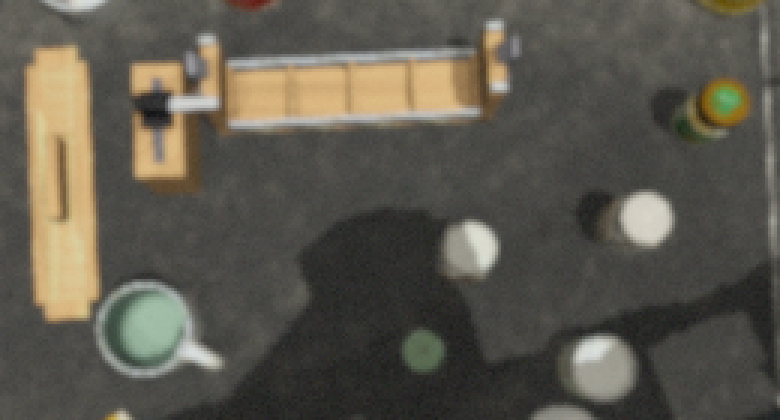

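```bash
cat > fit.py <<'E'
from h import *
from scipy.optimize import minimize
def seg(a,b,n=25): return np.linspace(a,b,n)
def box(x,y,z0,z1,bottom=False):
    c=[(x[0],y[0]),(x[1],y[0]),(x[1],y[1]),(x[0],y[1])]
    return [seg((*c[i],z1),(*c[(i+1)%4],z1)) for i in range(4)]
rackm=np.vstack(box((-.031,.031),(-.118,.118),0,.034)+box((-.032,.032),(-.132,-.118),0,.122)+box((-.032,.032),(.118,.132),0,.122)+box((-.089,.012),(.151,.193),0,.116))
def outline(p): return [seg((*p[i],.008),(*p[(i+1)%len(p)],.008)) for i in range(len(p))]
hb=[(-.029,-.116),(-.02,-.116),(-.02,-.131),(.02,-.131),(.02,-.116),(.029,-.116)]
barm=np.vstack(outline(hb+[(-a,-b) for a,b in hb])+box((-.007,.007),(-.04,.04),0,.046))
def place(m,q):
    c,s=np.cos(q[2]),np.sin(q[2]); Rz=np.array([[c,-s,0],[s,c,0],[0,0,1]])
    return m@Rz.T+[q[0],q[1],q[3] if len(q)>3 else 0]
def project(cam,P):
    k=bot.get_calibration(cam);v=P@k['view'][:3,:3].T+k['view'][:3,3];u=v@k['K'].T;return u[:,:2]/u[:,2:]
def grad(im,sg):
    g=cv2.GaussianBlur(im,(0,0),sg).astype(np.float32)
    return np.sqrt(sum(cv2.Sobel(g,cv2.CV_32F,a,b)**2 for a,b in((1,0),(0,1))).max(2))
def fit(m,q0,ims,sgs=(2.5,1.2)):
    q=np.array(q0,float)
    for sg in sgs:
        G={c:grad(i,sg) for c,i in ims.items()}
        def cost(d):
            t=0
            for c,g in G.items():
                u=project(c,place(m,q+d*[.001,.001,.005])).astype(np.float32)
                t-=np.minimum(cv2.remap(g,u[:,:1],u[:,1:],1),150).mean()
            return t
        r=minimize(cost,np.zeros(3),method='Nelder-Mead',options=dict(initial_simplex=np.array([[0,0,0],[5,0,0],[0,5,0],[0,0,6.]])))
        q=q+r.x*[.001,.001,.005]
    return q,-r.fun
def draw(im,cam,P,col=(0,0,255),k=3):
    o=cv2.resize(im,None,fx=k,fy=k,interpolation=3)
    for u in project(cam,P): cv2.circle(o,tuple(int(x) for x in (u+.5)*k),1,col,-1)
    return o
E
python3 - <<'E'
from fit import *
T=cv2.imread('pics/top0.png');S=cv2.imread('pics/side0.png')
for nm,m,q0 in(('rack',rackm,[.613,-.009,.03]),('bar',barm,[.527,.268,-1.53])):
  for ims in({'top':T},{'side':S},{'top':T,'side':S}):
    q,f=fit(m,q0,ims);print(nm,list(ims),q.round(4),round(f,1))
  if nm=='rack': qr=q
  else: qb=q
a=draw(T,'top',np.vstack([place(rackm,qr),place(barm,qb)]))[330:780,480:1080]
b=draw(S,'side',np.vstack([place(rackm,qr),place(barm,qb)]))[420:780,540:1080]
cv2.imwrite('pics/f.png',np.vstack([cv2.resize(a,(420,315)),cv2.resize(b,(420,280))]))
def tri(us,ut):
    A=[]
    for c,u in(('side',us),('top',ut)):
        k=bot.get_calibration(c);Pm=k['K']@k['view'][:3]
        A.append(Pm)
    X=cv2.triangulatePoints(A[0],A[1],np.array(us,float)[:,None],np.array(ut,float)[:,None]);return (X[:3]/X[3]).ravel().round(4)
print(tri((361,255.7),(385,213)),tri((295.5,235.5),(327,222)),tri((240+688/4,220+92/4),(170+725/3,140+100/3)))
E
```

```text
rack ['top'] [ 0.6145 -0.0092  0.0439] 141.8
rack ['side'] [ 0.6161 -0.0092  0.0533] 135.1
rack ['top', 'side'] [ 0.6154 -0.0093  0.0493] 276.2
bar ['top'] [ 0.5275  0.2703 -1.5042] 130.1
bar ['side'] [ 0.5566  0.2604 -1.4554] 115.5
bar ['top', 'side'] [ 0.531   0.2706 -1.501 ] 233.3
[ 0.4787 -0.2655  0.1046] [ 0.4552 -0.1122  0.1033] [ 0.584  -0.3398  0.1031]
```

View pics/f.png

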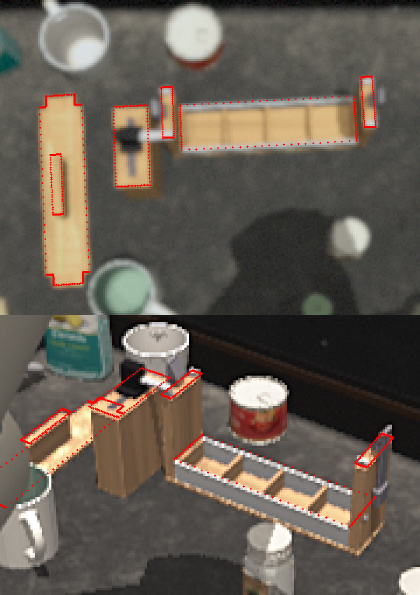

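```bash
cat >> h.py <<'E'
QR=np.array([.6154,-.0093,.048])
def rk(x,y,z=0):
    c,s=np.cos(QR[2]),np.sin(QR[2]);return np.array([QR[0]+c*x-s*y,QR[1]+s*x+c*y,z])
def plan(*wps,vmax=52,wmax=.16):
    "wps: (target xyz, jaw angle or None, hand); prints rows of each call, chained"
    s,p,M=st(); a=np.arctan2(M[1,2],M[0,2])
    for t,ang,h in wps:
        t=np.array(t,float); b=a if ang is None else ang
        da=(b-a+np.pi/2)%np.pi-np.pi/2
        n=max(int(np.ceil(max(np.linalg.norm(t-p)*1000/vmax,abs(da)/wmax)/5)),1)
        for i in range(n):
            D=down(a) if i or t is not wps[0][0] else M
            d=D.T@((t-p)/(n-i)*1000); q=da/(n-i); tr=h
            M2=down(a+q); w=R.from_matrix(D.T@M2).as_rotvec()
            print('; '.join(' '.join(f'{v:g}' for v in [*np.round(d*k/5,0 if k<5 else 1),*np.round(w*k/5,3),h]) for k in range(1,6)))
            p=p+(t-p)/(n-i); a=a+q; da-=q
        print('--',p.round(4),round(a,3))
E
python3 - <<'E'
from h import *
g=rk(-.030,.172); print(g)
plan((rk(-.030,.172,.215),.048,0.6),(rk(-.030,.172,.129),.048,0.4))
E
```

```text
[0.57718172 0.16106245 0.        ]
-39 -0 -34 0 -0.077 0 0.6; -78 -1 -68 0 -0.153 0 0.6; -117 -1 -101 0 -0.23 0 0.6; -157 -2 -135 0 -0.306 0 0.6; -195.8 -2.3 -168.9 0 -0.383 0 0.6
-49 -0 -17 0 -0.077 0 0.6; -98 -1 -33 0 -0.153 0 0.6; -147 -1 -50 0 -0.23 0 0.6; -196 -2 -67 0 -0.306 0 0.6; -244.7 -2.3 -83.6 0 -0.383 0 0.6
-52 -0 3 0 -0.077 0 0.6; -103 -1 6 0 -0.153 0 0.6; -155 -1 8 0 -0.23 0 0.6; -207 -2 11 0 -0.306 0 0.6; -258.2 -2.3 13.8 0 -0.383 0 0.6
-- [0.5772 0.1611 0.215 ] 0.048
0 17 0 0 0 0 0.4; 0 34 0 0 0 0 0.4; 0 52 0 0 0 0 0.4; 0 69 0 0 0 0 0.4; 0 86 0 0 0 0 0.4
-- [0.5772 0.1611 0.129 ] 0.048
```

Request:
move_arm --deltas "-39 0 -34 0 -0.077 0 0.6; -78 -1 -68 0 -0.153 0 0.6; -117 -1 -101 0 -0.23 0 0.6; -157 -2 -135 0 -0.306 0 0.6; -196 -2 -169 0 -0.383 0 0.6" --newtons 40

```text
clock: 2.33
tool_pos: [0.382, -0.316, 0.2103]
tool_rot: [-0.294, 0.293, -0.643, 0.643]
force: [1.4, -0.7, 0.5]
opening: 0.0679
```

Request:
move_arm --deltas "-49 0 -17 0 -0.077 0 0.6; -98 -1 -33 0 -0.153 0 0.6; -147 -1 -50 0 -0.23 0 0.6; -196 -2 -67 0 -0.306 0 0.6; -245 -2 -84 0 -0.383 0 0.6"

```text
clock: 2.95
tool_pos: [0.4798, -0.0743, 0.2125]
tool_rot: [-0.412, 0.411, -0.575, 0.576]
force: [0.6, -0.5, -0.8]
opening: 0.0683
```

Request:
move_arm --deltas "-52 0 3 0 -0.077 0 0.6; -103 -1 6 0 -0.153 0 0.6; -155 -1 8 0 -0.23 0 0.6; -207 -2 11 0 -0.306 0 0.6; -258 -2 14 0 -0.383 0 0.6"

```text
clock: 3.58
tool_pos: [0.577, 0.1671, 0.2147]
tool_rot: [0.514, -0.514, 0.485, -0.486]
force: [0.9, -0.8, -0.4]
opening: 0.0682
```

```bash
python3 - <<'E'
from h import *
s,p,M=st();print(s['clock'],p,s['opening'])
plan((rk(-.030,.172,.215),.048,0.4),(rk(-.030,.172,.129),.048,0.4))
E
```

```text
3.575 [0.57698121 0.16706284 0.2146921 ] 0.06822709637448204
1 -0 -0 0 0.002 0 0.4; 2 -0 -0 0 0.003 0 0.4; 4 -0 -0 0 0.005 0 0.4; 5 -0 -0 0 0.007 0 0.4; 6 -0.3 -0.1 0 0.008 0 0.4
-- [0.5772 0.1611 0.215 ] 0.048
0 17 0 0 0 0 0.4; 0 34 0 0 0 0 0.4; 0 52 0 0 0 0 0.4; 0 69 0 0 0 0 0.4; 0 86 0 0 0 0 0.4
-- [0.5772 0.1611 0.129 ] 0.048
```

Request:
move_arm --deltas "3 10 0 0 0.008 0 0.4; 6 30 0 0 0.008 0 0.4; 6 50 0 0 0.008 0 0.4; 6 70 0 0 0.008 0 0.4; 6 86 0 0 0.008 0 0.4"

```text
clock: 4.2
tool_pos: [0.577, 0.1604, 0.1278]
tool_rot: [0.512, -0.512, 0.488, -0.488]
force: [0.1, -0.1, -0.3]
opening: 0.0596
```

Request:
move_arm --deltas "0 0 0 0 0 0 -1; 0 0 0 0 0 0 -1; 0 0 0 0 0 0 -1; 0 0 0 0 0 0 -1; 0 0 0 0 0 0 -1" --newtons 30

```text
clock: 4.82
tool_pos: [0.5774, 0.1604, 0.1285]
tool_rot: [0.512, -0.511, 0.487, -0.489]
force: [-1.7, -0.9, 6.3]
opening: 0.0143
```

Request:
move_arm --deltas "0 0 -3 0 0 0 -1; 0 0 -6 0 0 0 -1; 0 0 -9 0 0 0 -1; 0 0 -12 0 0 0 -1; 0 0 -15 0 0 0 -1"

```text
clock: 5.45
tool_pos: [0.5624, 0.1596, 0.1286]
tool_rot: [0.512, -0.511, 0.487, -0.489]
force: [2.8, -1.7, 1.8]
opening: 0.0143
```

Request:
move_arm --deltas "0 0 -2 0 0 0 -1; 0 0 -4 0 0 0 -1; 0 0 -6 0 0 0 -1; 0 0 -8 0 0 0 -1; 0 0 -10 0 0 0 -1"

```text
clock: 6.08
tool_pos: [0.5523, 0.1592, 0.1286]
tool_rot: [0.512, -0.511, 0.487, -0.489]
force: [1.9, -1.0, 1.2]
opening: 0.0141
```

Request:
move_arm --deltas "0 0 -2 0 0 0 -1; 0 0 -3 0 0 0 -1; 0 0 -4 0 0 0 -1; 0 0 -5 0 0 0 -1; 0 0 -6 0 0 0 -1"

```text
clock: 6.7
tool_pos: [0.5463, 0.1589, 0.1286]
tool_rot: [0.512, -0.511, 0.487, -0.489]
force: [1.0, -1.1, 0.5]
opening: 0.0145
```

Request:
move_arm --deltas "0 0 -1 0 0 0 -1; 0 0 -1 0 0 0 -1; 0 0 -2 0 0 0 -1; 0 0 -2 0 0 0 -1; 0 0 -3 0 0 0 -1"

```text
clock: 7.32
tool_pos: [0.5445, 0.1588, 0.1287]
tool_rot: [0.513, -0.511, 0.487, -0.489]
force: [11.6, -0.4, -6.2]
opening: 0.0141
```

Request:
move_arm --deltas "0 0 2 0 0 0 0; 0 0 2 0 0 0 0; 0 0 2 0 0 0 0; 0 0 2 0 0 0 0; 0 -20 2 0 0 0 0"

```text
clock: 7.95
tool_pos: [0.5453, 0.1588, 0.1479]
tool_rot: [0.512, -0.512, 0.487, -0.489]
force: [0.6, 0.7, -0.1]
opening: 0.0427
```

Request:
move_arm --deltas "0 -20 0 0 0 0 1; 0 -40 0 0 0 0 1; 0 -60 0 0 0 0 1; 0 -75 0 0 0 0 1; 0 -75 0 0 0 0 1"

```text
clock: 8.57
tool_pos: [0.5456, 0.1589, 0.2236]
tool_rot: [0.512, -0.511, 0.487, -0.489]
force: [-0.5, -0.4, -0.6]
opening: 0.0854
```

```bash
python3 - <<'E'
from h import *
i=bot.camera('top');cv2.imwrite('pics/top1.png',i);j=bot.camera('side');cv2.imwrite('pics/side1.png',j)
for c in('top','side'):
  for q in('lock_grip','jar_1','bar'): print(c,q,[(round(d['p'],2),np.round(d['at'],3).tolist()) for d in bot.pinpoint(c,q)])
plan(([.4555,-.1115,.22],.048,1),([.4555,-.1115,.069],.048,1))
E
```

```text
top lock_grip [(0.54, [0.367, -0.076, 0.0]), (0.52, [0.543, 0.158, 0.139])]
top jar_1 [(0.76, [0.583, -0.339, -0.0]), (0.61, [0.48, -0.266, 0.002]), (0.54, [0.454, -0.113, 0.0])]
top bar [(0.9, [0.531, 0.269, 0.003])]
side lock_grip [(0.75, [0.548, 0.158, 0.142])]
side jar_1 [(0.85, [0.584, -0.338, -0.002]), (0.82, [0.457, -0.109, -0.002]), (0.75, [0.48, -0.265, 0.002])]
side bar [(0.58, [0.529, 0.271, -0.006]), (0.33, [0.402, 0.26, -0.002])]
27 0 -10 0 -0 0 1; 53 0 -20 0 -0 0 1; 80 1 -31 0 -0 0 1; 106 1 -41 0 -0 0 1; 132.9 1.2 -51.1 0 -0 0 1
27 0 -10 0 -0 0 1; 53 0 -20 0 -0 0 1; 80 1 -31 0 -0 0 1; 106 1 -41 0 -0 0 1; 132.9 1.2 -51.2 0 -0 0 1
-- [ 0.4555 -0.1115  0.22  ] 0.048
0 30 -0 0 0 0 1; 0 60 -0 0 0 0 1; 0 91 -0 0 0 0 1; 0 121 -0 0 0 0 1; 0 151 -0 0 0 0 1
-- [ 0.4555 -0.1115  0.069 ] 0.048
```

Request:
move_arm --deltas "27 0 -10 0 0 0 1; 53 0 -20 0 0 0 1; 80 1 -31 0 0 0 1; 106 1 -41 0 0 0 1; 133 1 -51 0 0 0 1"

```text
clock: 9.6
tool_pos: [0.5, 0.0227, 0.2214]
tool_rot: [-0.512, 0.512, -0.487, 0.488]
force: [-0.2, -0.3, -0.3]
opening: 0.0854
```

Request:
move_arm --deltas "27 0 -10 0 0 0 1; 53 0 -20 0 0 0 1; 80 1 -31 0 0 0 1; 106 1 -41 0 0 0 1; 133 1 -51 0 0 0 1"

```text
clock: 10.22
tool_pos: [0.4551, -0.1134, 0.2204]
tool_rot: [-0.512, 0.512, -0.487, 0.488]
force: [0.8, -0.0, 0.2]
opening: 0.0856
```

```bash
python3 - <<'E'
from h import *
print(st()[0]['clock'])
plan(([.4555,-.1115,.069],.048,1))
E
```

```text
10.225
-0 30 0 0 -0 0 1; -1 61 0 0 -0 0 1; -1 91 0 0 -0 0 1; -1 121 0 0 -0 0 1; -1.9 151.4 0.5 0 -0 0 1
-- [ 0.4555 -0.1115  0.069 ] 0.048
```

Request:
move_arm --deltas "-1 30 0 0 0 0 1; -2 60 0 0 0 0 1; -2 90 0 0 0 0 1; -2 121 0 0 0 0 1; -2 151 0 0 0 0 1"

```text
clock: 10.85
tool_pos: [0.4551, -0.1116, 0.0684]
tool_rot: [0.512, -0.512, 0.487, -0.489]
force: [1.8, -0.4, 0.2]
opening: 0.0855
```

Request:
move_arm --deltas "0 0 0 0 0 0 -1; 0 0 0 0 0 0 -1; 0 0 0 0 0 0 -1; 0 0 0 0 0 0 -1; 0 0 0 0 0 0 -1" --newtons 40

```text
clock: 11.48
tool_pos: [0.4558, -0.1119, 0.0696]
tool_rot: [0.512, -0.512, 0.487, -0.489]
force: [-1.1, 0.3, 9.4]
opening: 0.0424
```

Request:
move_arm --deltas "0 -15 0 0 0 0 -1; 0 -35 0 0 0 0 -1; 0 -55 0 0 0 0 -1; 0 -80 0 0 0 0 -1; 0 -100 0 0 0 0 -1"

```text
clock: 12.1
tool_pos: [0.4558, -0.1117, 0.1715]
tool_rot: [0.512, -0.511, 0.486, -0.49]
force: [0.1, 0.3, -1.9]
opening: 0.0423
```

```bash
python3 - <<'E'
from h import *
j=bot.camera('side');cv2.imwrite('pics/s2.png',cv2.resize(j[120:350,180:480],None,fx=2,fy=2,interpolation=3))
plan((rk(0,.029,.170),.048,-1),(rk(0,.029,.079),.048,-1))
E
```

```text
-25 1 33 0 -0 0 -1; -50 1 65 0 -0 0 -1; -74 2 98 0 -0 0 -1; -99 3 131 0 -0 0 -1; -124.1 3.5 163.4 0 -0 0 -1
-- [0.614  0.0197 0.17  ] 0.048
0 18 -0 0 0 0 -1; 0 36 -0 0 0 0 -1; 0 55 -0 0 0 0 -1; 0 73 -0 0 0 0 -1; 0 91 -0 0 0 0 -1
-- [0.614  0.0197 0.079 ] 0.048
```

View pics/s2.png

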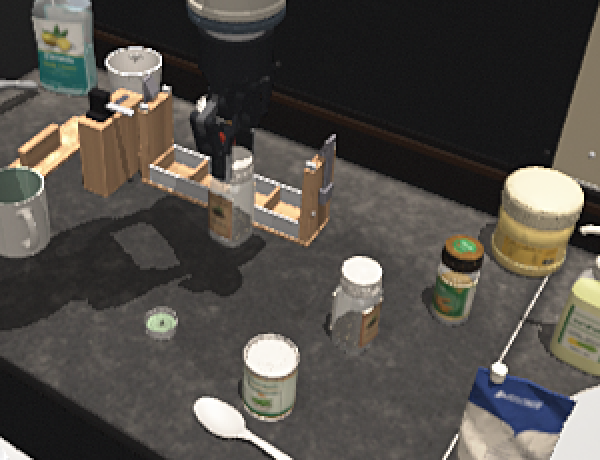

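Request:
move_arm --deltas "-25 1 33 0 0 0 -1; -50 1 65 0 0 0 -1; -74 2 98 0 0 0 -1; -99 3 131 0 0 0 -1; -124 3 163 0 0 0 -1"

```text
clock: 12.78
tool_pos: [0.6146, 0.0206, 0.1716]
tool_rot: [0.513, -0.511, 0.485, -0.491]
force: [-0.2, -0.6, -1.2]
opening: 0.0425
```

Request:
move_arm --deltas "0 0 0 0 0 0 -1; 0 0 0 0 0 0 -1; 0 10 0 0 0 0 -1; 0 20 0 0 0 0 -1; 0 30 0 0 0 0 -1"

```text
clock: 13.4
tool_pos: [0.6144, 0.0202, 0.1406]
tool_rot: [0.513, -0.511, 0.485, -0.491]
force: [-1.1, -0.1, -1.2]
opening: 0.0422
```

```bash
python3 - <<'E'
from h import *
print(st()[1])
plan((rk(0,.029,.0775),.048,-1))
E
```

```text
[0.61441317 0.02016972 0.14062897]
0 13 -0 0 -0 0 -1; 0 25 -0 0 -0 0 -1; 0 38 -0 0 -0 0 -1; 0 51 -0 0 -0 0 -1; 0.5 63.1 -0.4 0 -0 0 -1
-- [0.614  0.0197 0.0775] 0.048
```

Request:
move_arm --deltas "0 15 0 0 0 0 -1; 0 30 0 0 0 0 -1; 0 43 0 0 0 0 -1; 0 54 0 0 0 0 -1; 0 63 0 0 0 0 -1"

```text
clock: 14.02
tool_pos: [0.6148, 0.02, 0.0769]
tool_rot: [0.513, -0.511, 0.485, -0.491]
force: [0.1, -0.5, -0.3]
opening: 0.0422
```

Request:
move_arm --deltas "0 1 0 0 0 0 -1; 0 1 0 0 0 0 -1; 0 1 0 0 0 0 0.3; 0 1 0 0 0 0 1; 0 1 0 0 0 0 1"

```text
clock: 14.65
tool_pos: [0.6149, 0.0199, 0.076]
tool_rot: [0.513, -0.511, 0.485, -0.491]
force: [0.0, 0.7, 0.4]
opening: 0.0853
```

Request:
move_arm --deltas "0 0 0 0 0 0 1; 0 -30 0 0 0 0 1; 0 -70 0 0 0 0 1; 0 -110 0 0 0 0 1; 0 -145 0 0 0 0 1"

```text
clock: 15.28
tool_pos: [0.6139, 0.0205, 0.2227]
tool_rot: [0.513, -0.511, 0.485, -0.491]
force: [0.5, 0.0, 0.7]
opening: 0.0855
```

```bash
python3 - <<'E'
from h import *
print(st()[1])
plan(([.479,-.2655,.22],.048,1),([.479,-.2655,.069],.048,1))
E
```

```text
[0.6138706  0.02047303 0.22265514]
28 0 -15 0 -0 0 1; 56 1 -30 0 -0 0 1; 84 1 -44 0 -0 0 1; 112 1 -59 0 -0 0 1; 139.6 1.3 -74.2 0 -0 0 1
28 0 -15 0 -0 0 1; 56 1 -30 0 -0 0 1; 84 1 -45 0 -0 0 1; 112 1 -59 0 -0 0 1; 139.6 1.3 -74.2 0 -0 0 1
-- [ 0.479  -0.2655  0.22  ] 0.048
0 30 0 0 0 0 1; 0 60 0 0 0 0 1; 0 91 0 0 0 0 1; 0 121 0 0 0 0 1; 0 151 0 0 0 0 1
-- [ 0.479  -0.2655  0.069 ] 0.048
```

Request:
move_arm --deltas "28 0 -15 0 0 0 1; 56 1 -30 0 0 0 1; 84 1 -44 0 0 0 1; 112 1 -59 0 0 0 1; 140 1 -74 0 0 0 1"

```text
clock: 15.9
tool_pos: [0.5461, -0.1237, 0.2217]
tool_rot: [0.513, -0.511, 0.485, -0.491]
force: [0.9, -0.1, 1.3]
opening: 0.0855
```

Request:
move_arm --deltas "28 0 -15 0 0 0 1; 56 1 -30 0 0 0 1; 84 1 -44 0 0 0 1; 112 1 -59 0 0 0 1; 140 1 -74 0 0 0 1"

```text
clock: 16.52
tool_pos: [0.4783, -0.268, 0.2207]
tool_rot: [0.513, -0.511, 0.485, -0.491]
force: [0.7, -0.2, -0.5]
opening: 0.0854
```

```bash
python3 - <<'E'
from h import *
plan(([.479,-.2655,.069],.048,1))
i=bot.camera('top');bot.camera('side')
for c in('top','side'):
  for q in('jar_1','bar'): print(c,q,[(round(d['p'],2),np.round(d['at'],3).tolist()) for d in bot.pinpoint(c,q)])
E
```

```text
-0 30 0 0 -0 0 1; -1 61 0 0 -0 0 1; -1 91 0 0 -0 0 1; -2 121 1 0 -0 0 1; -2.5 151.7 0.8 0 -0 0 1
-- [ 0.479  -0.2655  0.069 ] 0.048
top jar_1 [(0.9, [0.477, -0.268, 0.006]), (0.86, [0.614, 0.021, 0.009]), (0.58, [0.582, -0.337, -0.0])]
top bar [(0.65, [0.531, 0.268, 0.0])]
side jar_1 [(0.94, [0.62, 0.025, 0.005]), (0.84, [0.584, -0.34, 0.0]), (0.62, [0.476, -0.267, -0.0]), (0.39, [0.377, 0.155, -0.0])]
side bar [(0.8, [0.529, 0.27, -0.001])]
```

Request:
move_arm --deltas "-1 30 0 0 0 0 1; -2 60 1 0 0 0 1; -2 90 1 0 0 0 1; -2 121 1 0 0 0 1; -2 152 1 0 0 0 1"

```text
clock: 17.45
tool_pos: [0.4819, -0.2641, 0.0679]
tool_rot: [0.513, -0.511, 0.484, -0.491]
force: [-0.7, 0.6, -0.3]
opening: 0.0852
```

Request:
move_arm --deltas "0 0 0 0 0 0 -1; 0 0 0 0 0 0 -1; 0 0 0 0 0 0 -1; 0 0 0 0 0 0 -1; 0 0 0 0 0 0 -1"

```text
clock: 18.08
tool_pos: [0.4826, -0.2645, 0.0693]
tool_rot: [0.514, -0.511, 0.484, -0.492]
force: [-2.1, -0.2, 7.8]
opening: 0.0422
```

Request:
move_arm --deltas "0 -20 0 0 0 0 -1; 0 -60 0 0 0 0 -1; 0 -100 0 0 0 0 -1; 0 -140 0 0 0 0 -1; 0 -175 0 0 0 0 -1"

```text
clock: 18.7
tool_pos: [0.4808, -0.2636, 0.2469]
tool_rot: [0.514, -0.511, 0.483, -0.492]
force: [0.9, -1.0, -1.1]
opening: 0.0426
```

```bash
python3 - <<'E'
from h import *
bot.camera('side');print([(round(d['p'],2),np.round(d['at'],3).tolist()) for d in bot.pinpoint('side','jar_1')])
plan((rk(0,-.029,.245),.048,-1),(rk(0,-.029,.079),.048,-1))
E
```

```text
[(0.81, [0.585, -0.341, -0.001]), (0.79, [0.476, -0.265, 0.177]), (0.62, [0.616, 0.023, 0.004])]
-22 0 15 0 0 0 -1; -44 1 29 0 0 0 -1; -66 1 44 0 0 0 -1; -88 2 58 0 0.001 0 -1; -109.7 2 72.8 0 0.001 0 -1
-22 0 15 0 0 0 -1; -44 1 29 0 0 0 -1; -66 1 44 0 0 0 -1; -88 2 58 0 0.001 0 -1; -109.8 2 72.7 0 0.001 0 -1
-- [ 0.6168 -0.0383  0.245 ] 0.048
0 33 0 0 0 0 -1; 0 66 0 0 0 0 -1; 0 100 0 0 0 0 -1; 0 133 0 0 0 0 -1; 0 166 0 0 0 0 -1
-- [ 0.6168 -0.0383  0.079 ] 0.048
```

Request:
move_arm --deltas "-22 0 15 0 0 0 -1; -44 1 29 0 0 0 -1; -66 1 44 0 0 0 -1; -88 2 58 0 0 0 -1; -110 2 73 0 0 0 -1"

```text
clock: 19.42
tool_pos: [0.5498, -0.1502, 0.2469]
tool_rot: [0.514, -0.51, 0.481, -0.494]
force: [-0.1, -0.3, -1.8]
opening: 0.0423
```

Request:
move_arm --deltas "-22 0 15 0 0 0 -1; -44 1 29 0 0 0 -1; -66 1 44 0 0 0 -1; -88 2 58 0 0 0 -1; -110 2 73 0 0 0 -1"

```text
clock: 20.05
tool_pos: [0.6174, -0.0359, 0.2448]
tool_rot: [0.514, -0.51, 0.481, -0.494]
force: [-0.1, -0.1, -1.1]
opening: 0.0421
```

Request:
move_arm --deltas "0 0 0 0 0 0 -1; 0 20 0 0 0 0 -1; 0 50 0 0 0 0 -1; 0 80 0 0 0 0 -1; 0 100 0 0 0 0 -1"

```text
clock: 20.68
tool_pos: [0.618, -0.0373, 0.1434]
tool_rot: [0.513, -0.511, 0.482, -0.494]
force: [-0.4, -0.7, -0.5]
opening: 0.0424
```

```bash
python3 - <<'E'
from h import *
print(st()[1])
plan((rk(0,-.028,.0765),.048,-1))
E
```

```text
[ 0.61799342 -0.03732052  0.14343235]
-0 13 -0 0 0 0 -1; -0 27 -0 0 0 0 -1; -0 40 -1 0 0.001 0 -1; -0 54 -1 0 0.001 0 -1; -0.1 66.9 -1.2 0 0.001 0 -1
-- [ 0.6167 -0.0373  0.0765] 0.048
```

```bash
sed -i 's/    for t,ang,h in wps:/    for j,(t,ang,h) in enumerate(wps):/; s/if i or t is not wps\[0\]\[0\] else M/if i or j else M/' h.py; python3 - <<'E'
from h import *
print(st()[2].round(4))
plan((rk(0,-.028,.0765),.048,-1))
E
```

```text
[[ 0.0489  0.0149  0.9987]
 [-0.9988 -0.009   0.049 ]
 [ 0.0097 -0.9998  0.0144]]
-0 13 -0 -0.003 0 0.002 -1; -0 27 -1 -0.006 0 0.004 -1; -0 40 -1 -0.009 0.001 0.006 -1; -1 54 -2 -0.012 0.001 0.008 -1; -0.8 66.9 -2.2 -0.014 0.001 0.01 -1
-- [ 0.6167 -0.0373  0.0765] 0.048
```

Request:
move_arm --deltas "0 13 0 -0.003 0 0.002 -1; 0 27 -1 -0.006 0 0.004 -1; 0 41 -1 -0.009 0.001 0.006 -1; -1 56 -2 -0.012 0.001 0.008 -1; -1 67 -2 -0.014 0.001 0.01 -1"

```text
clock: 21.3
tool_pos: [0.6167, -0.0369, 0.0754]
tool_rot: [0.512, -0.512, 0.488, -0.488]
force: [-1.8, 0.6, 22.9]
opening: 0.042
```

Request:
move_arm --deltas "0 1 0 0 0 0 -1; 0 1 0 0 0 0 -1; 0 1 0 0 0 0 0.3; 0 1 0 0 0 0 1; 0 1 0 0 0 0 1"

```text
clock: 21.92
tool_pos: [0.6167, -0.0369, 0.0743]
tool_rot: [0.512, -0.512, 0.488, -0.488]
force: [0.1, -0.6, -0.3]
opening: 0.0855
```

Request:
move_arm --deltas "0 0 0 0 0 0 1; 0 -30 0 0 0 0 1; 0 -70 0 0 0 0 1; 0 -110 0 0 0 0 1; 0 -150 0 0 0 0 1"

```text
clock: 22.55
tool_pos: [0.6166, -0.037, 0.2257]
tool_rot: [0.512, -0.512, 0.488, -0.488]
force: [-0.2, 0.0, 0.4]
opening: 0.0849
```

```bash
python3 - <<'E'
from h import *
print(st()[2].round(3))
plan(([.5835,-.339,.22],.048,1))
E
```

```text
[[ 0.048 -0.     0.999]
 [-0.999  0.001  0.048]
 [-0.001 -1.    -0.   ]]
30 1 -5 0 -0 -0 1; 60 1 -10 0 -0 -0 1; 90 2 -14 0 -0 -0 1; 120 2 -19 0 -0 -0 1; 150 2.7 -23.8 0 -0 -0.001 1
30 1 -5 0 -0 0 1; 60 1 -10 0 -0 0 1; 90 2 -14 0 -0 0 1; 120 2 -19 0 -0 0 1; 150 2.8 -23.8 0 -0 0 1
-- [ 0.5835 -0.339   0.22  ] 0.048
```

Request:
move_arm --deltas "30 1 -5 0 0 0 1; 60 1 -10 0 0 0 1; 90 2 -14 0 0 0 1; 120 2 -19 0 0 0 1; 150 3 -24 0 0 0 1"

```text
clock: 23.18
tool_pos: [0.5996, -0.1889, 0.2225]
tool_rot: [0.512, -0.512, 0.488, -0.488]
force: [0.5, -0.3, 0.4]
opening: 0.0859
```

Request:
move_arm --deltas "30 1 -5 0 0 0 1; 60 1 -10 0 0 0 1; 90 2 -14 0 0 0 1; 120 2 -19 0 0 0 1; 150 3 -24 0 0 0 1"

```text
clock: 23.8
tool_pos: [0.5827, -0.3409, 0.2194]
tool_rot: [0.512, -0.512, 0.488, -0.488]
force: [-0.0, -0.4, -0.1]
opening: 0.0853
```

```bash
python3 - <<'E'
from h import *
plan(([.5835,-.339,.072],.048,1))
E
```

```text
-0 29 0 0 0 -0 1; -1 59 0 0 0 -0 1; -1 88 1 0 0 -0 1; -1 118 1 0 0 -0.001 1; -1.7 147.4 1 0 0 -0.001 1
-- [ 0.5835 -0.339   0.072 ] 0.048
```

Request:
move_arm --deltas "-1 29 0 0 0 0 1; -2 59 0 0 0 0 1; -2 88 1 0 0 0 1; -2 118 1 0 0 0 1; -2 147 1 0 0 0 1"

```text
clock: 24.42
tool_pos: [0.5834, -0.3387, 0.0714]
tool_rot: [0.512, -0.512, 0.488, -0.488]
force: [-0.1, -0.7, 0.2]
opening: 0.0853
```

Request:
move_arm --deltas "0 0 0 0 0 0 -1; 0 0 0 0 0 0 -1; 0 0 0 0 0 0 -1; 0 0 0 0 0 0 -1; 0 0 0 0 0 0 -1"

```text
clock: 25.05
tool_pos: [0.5842, -0.3393, 0.0731]
tool_rot: [0.512, -0.512, 0.487, -0.489]
force: [-0.5, -0.2, 8.1]
opening: 0.0419
```

Request:
move_arm --deltas "0 -20 0 0 0 0 -1; 0 -60 0 0 0 0 -1; 0 -100 0 0 0 0 -1; 0 -140 0 0 0 0 -1; 0 -178 0 0 0 0 -1"

```text
clock: 25.68
tool_pos: [0.5839, -0.3391, 0.2534]
tool_rot: [0.512, -0.512, 0.487, -0.489]
force: [0.1, 0.3, -1.5]
opening: 0.0419
```

```bash
python3 - <<'E'
from h import *
bot.camera('side');print([(round(d['p'],2),np.round(d['at'],3).tolist()) for d in bot.pinpoint('side','jar_1')])
plan((rk(0,-.085,.250),.048,-1))
E
```

```text
[(0.97, [0.585, -0.341, 0.18]), (0.95, [0.611, -0.04, 0.007]), (0.95, [0.616, 0.02, 0.004])]
-49 1 9 -0.002 0 0.001 -1; -98 2 18 -0.003 0 0.002 -1; -146 3 27 -0.005 0 0.004 -1; -195 4 37 -0.007 0 0.005 -1; -244.2 5.6 45.6 -0.008 0 0.006 -1
-- [ 0.6195 -0.0942  0.25  ] 0.048
```

Request:
move_arm --deltas "-49 1 9 -0.002 0 0.001 -1; -98 2 18 -0.003 0 0.002 -1; -146 3 27 -0.005 0 0.003 -1; -195 4 37 -0.006 0 0.004 -1; -244 5 46 -0.008 0 0.005 -1"

```text
clock: 26.4
tool_pos: [0.6198, -0.0927, 0.2506]
tool_rot: [-0.512, 0.512, -0.488, 0.488]
force: [0.5, -0.0, -1.5]
opening: 0.0419
```

Request:
move_arm --deltas "0 0 0 0 0 0 -1; 0 20 0 0 0 0 -1; 0 50 0 0 0 0 -1; 0 80 0 0 0 0 -1; 0 100 0 0 0 0 -1"

```text
clock: 27.02
tool_pos: [0.6191, -0.0934, 0.1493]
tool_rot: [-0.511, 0.512, -0.488, 0.488]
force: [-0.5, -0.6, -1.1]
opening: 0.042
```

```bash
python3 - <<'E'
from h import *
print(st()[1])
plan((rk(0,-.085,.0795),.048,-1))
E
```

```text
[ 0.61910814 -0.0933517   0.14927134]
0 14 0 0 -0 0 -1; 0 28 0 0 -0 0 -1; 0 42 0 0 -0 0 -1; 1 56 0 0.001 -0 0.001 -1; 0.8 69.8 0.4 0.001 -0.001 0.001 -1
-- [ 0.6195 -0.0942  0.0795] 0.048
```

Request:
move_arm --deltas "0 14 0 0 0 0 -1; 0 28 0 0 0 0 -1; 0 42 0 0 0 0 -1; 0 56 0 0 0 0 -1; 1 69 0 0 0 0 -1"

```text
clock: 27.65
tool_pos: [0.6191, -0.0944, 0.0794]
tool_rot: [-0.511, 0.512, -0.488, 0.488]
force: [0.4, 0.7, -0.5]
opening: 0.0419
```

Request:
move_arm --deltas "0 1 0 0 0 0 -1; 0 1 0 0 0 0 -1; 0 1 0 0 0 0 0.3; 0 1 0 0 0 0 1; 0 1 0 0 0 0 1"

```text
clock: 28.28
tool_pos: [0.6192, -0.0944, 0.0785]
tool_rot: [-0.511, 0.512, -0.488, 0.488]
force: [0.3, 0.3, 0.5]
opening: 0.0853
```

Request:
move_arm --deltas "0 0 0 0 0 0 1; 0 -30 0 0 0 0 1; 0 -70 0 0 0 0 1; 0 -110 0 0 0 0 1; 0 -150 0 0 0 0 1"

```text
clock: 28.9
tool_pos: [0.6191, -0.0942, 0.2299]
tool_rot: [-0.511, 0.512, -0.488, 0.488]
force: [-0.6, -0.3, -1.0]
opening: 0.0855
```

```bash
python3 - <<'E'
from fit import *
T=bot.camera('top');S=bot.camera('side');cv2.imwrite('pics/top3.png',T);cv2.imwrite('pics/side3.png',S)
for q0 in([.53,.27,-1.503],[.527,.268,-1.53]):
  for ims in({'top':T},{'top':T,'side':S}): print(fit(barm,q0,ims))
for c in('top','side'):
  for n in('bar','bar_end_a','jar_1'): print(c,n,[(round(d['p'],2),np.round(d['at'],3).tolist()) for d in bot.pinpoint(c,n)])
print(st()[1])
E
```

```text
(array([ 0.52821511,  0.27065394, -1.50560991]), np.float64(127.86363220214844))
(array([ 0.52950404,  0.27102849, -1.50192597]), np.float64(258.67254638671875))
(array([ 0.52833433,  0.27066144, -1.50558199]), np.float64(127.86962890625))
(array([ 0.52949139,  0.2709693 , -1.50308633]), np.float64(258.66876220703125))
top bar [(0.87, [0.529, 0.27, 0.001])]
top bar_end_a [(0.85, [0.396, 0.263, 0.003]), (0.56, [0.657, 0.28, 0.001])]
top jar_1 [(0.55, [0.618, -0.093, 0.006])]
side bar [(0.82, [0.531, 0.271, -0.002])]
side bar_end_a [(0.83, [0.661, 0.279, -0.001]), (0.8, [0.398, 0.26, 0.001]), (0.25, [0.615, -0.008, -0.002])]
side jar_1 [(0.89, [0.618, 0.022, 0.003]), (0.88, [0.619, -0.097, 0.006]), (0.87, [0.609, -0.04, 0.008])]
[ 0.61866123 -0.09412172  0.2273223 ]
```

```bash
python3 - <<'E'
from h import *
print(st()[0]['joint_pos'])
plan(([.5292,.2708,.16],-1.503,0.5),([.5292,.2708,.018],-1.503,0.5))
E
```

```text
[-2.45797520e-01  4.79252059e-01  1.31554880e+00 -1.01208695e-03
  1.34910964e+00 -2.93234926e-01]
-37 7 -7 0 0.155 0 0.5; -74 13 -14 0.001 0.31 0 0.5; -111 20 -22 0.001 0.465 0.001 0.5; -148 27 -29 0.002 0.62 0.001 0.5; -184.4 33.7 -35.9 0.002 0.775 0.001 0.5
-21 7 -31 0 0.155 0 0.5; -43 13 -62 0 0.31 0 0.5; -64 20 -93 0 0.465 0 0.5; -85 27 -124 0 0.62 0 0.5; -106.5 33.7 -154.8 0 0.775 0 0.5
-- [0.5292 0.2708 0.16  ] -1.503
0 28 0 0 0 0 0.5; 0 57 0 0 0 0 0.5; 0 85 0 0 0 0 0.5; 0 114 0 0 0 0 0.5; 0 142 0 0 0 0 0.5
-- [0.5292 0.2708 0.018 ] -1.503
```

```bash
python3 - <<'E'
import cv2
s=cv2.imread('pics/side3.png');t=cv2.imread('pics/top3.png')
import numpy as np
cv2.imwrite('pics/v3.png',np.hstack([cv2.resize(s[120:270,150:370],(400,273),interpolation=3),cv2.resize(t[110:260,170:390],(400,273),interpolation=3)]))
E
```

```text
(no output)
```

View pics/v3.png

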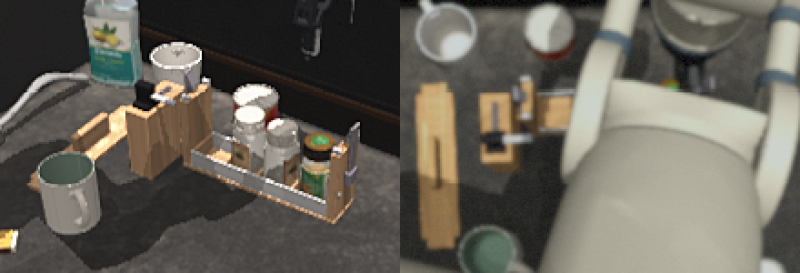

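Request:
move_arm --deltas "-37 0 -7 0 0.155 0 0.5; -74 0 -14 0.001 0.31 0 0.5; -111 0 -22 0.001 0.465 0.001 0.5; -148 0 -29 0.002 0.62 0.001 0.5; -184 0 -36 0.002 0.775 0.001 0.5"

```text
clock: 29.92
tool_pos: [0.5732, 0.0891, 0.2266]
tool_rot: [0.287, -0.288, 0.646, -0.646]
force: [0.5, 0.1, -0.6]
opening: 0.0641
```

Request:
move_arm --deltas "-21 0 -31 0 0.155 0 0.5; -43 0 -62 0 0.31 0 0.5; -64 0 -93 0 0.465 0 0.5; -85 0 -124 0 0.62 0 0.5; -106 0 -155 0 0.775 0 0.5"

```text
clock: 30.55
tool_pos: [0.5282, 0.2726, 0.2258]
tool_rot: [-0.02, 0.022, -0.707, 0.707]
force: [0.3, 0.3, 1.0]
opening: 0.064
```

```bash
python3 - <<'E'
from fit import *
S=bot.camera('side')
print([(round(d['p'],2),np.round(d['at'],3).tolist()) for d in bot.pinpoint('side','bar')])
print(st()[1],st()[0]['clock'])
plan(([.5292,.2708,.018],-1.503,0.3))
E
```

```text
[(0.63, [0.529, 0.271, -0.004])]
[0.52752573 0.2743893  0.22573504] 30.65
-0 42 1 0 -0.001 0.001 0.3; -1 83 1 0 -0.003 0.001 0.3; -1 125 2 0 -0.004 0.002 0.3; -2 166 3 0 -0.006 0.002 0.3; -2.1 207.7 3.7 0 -0.007 0.003 0.3
-- [0.5292 0.2708 0.018 ] -1.503
```

Request:
move_arm --deltas "-2 42 3 0 -0.001 0 0.3; -2 84 4 0 -0.003 0 0.3; -2 125 4 0 -0.005 0 0.3; -2 167 4 0 -0.007 0 0.3; -2 207 4 0 -0.007 0 0.3"

```text
clock: 31.28
tool_pos: [0.5288, 0.2698, 0.0168]
tool_rot: [-0.023, 0.026, -0.707, 0.707]
force: [1.0, 0.5, 0.4]
opening: 0.0556
```

Request:
move_arm --deltas "0 0 0 0 0 0 -0.2; 0 0 0 0 0 0 -1; 0 0 0 0 0 0 -1; 0 0 0 0 0 0 -1; 0 0 0 0 0 0 -1" --newtons 80

```text
clock: 31.9
tool_pos: [0.5298, 0.2703, 0.0182]
tool_rot: [0.024, -0.025, 0.707, -0.706]
force: [-0.0, 1.4, 10.1]
opening: 0.0105
```

```bash
python3 - <<'E'
from fit import *
S=bot.camera('side');T=bot.camera('top');cv2.imwrite('pics/s4.png',S)
s,p,M=st();print(p,M.round(4))
for i in({'top':T},{'top':T,'side':S}): print(fit(barm,[p[0],p[1],-1.503],i))
E
```

```text
[0.52976716 0.27026514 0.01822739] [[-9.976e-01 -1.600e-03  6.890e-02]
 [-6.890e-02  6.000e-04 -9.976e-01]
 [ 1.500e-03 -1.000e+00 -7.000e-04]]
(array([ 0.52547723,  0.26702574, -1.53189235]), np.float64(96.43795013427734))
(array([ 0.52562484,  0.2663522 , -1.52435462]), np.float64(223.58316040039062))
```

```bash
python3 - <<'E'
from h import *
plan(([.5292,.2708,.26],-1.503,-1),([.53,-.0,.26],.048,-1),(rk(0,0,.26),.048,-1))
E
```

```text
0 -48 -0 0 0 0 -1; 0 -97 -0 0 0 0.001 -1; 1 -145 -0 0 0.001 0.001 -1; 1 -193 -1 0.001 0.001 0.001 -1; 0.9 -241.8 -0.7 0.001 0.001 0.002 -1
-- [0.5292 0.2708 0.26  ] -1.503
2 0 27 0 -0.155 0 -1; 4 0 54 0 -0.31 0 -1; 5 0 81 0 -0.465 0 -1; 7 0 108 0 -0.62 0 -1; 8.8 0 135.1 0 -0.776 0 -1
20 0 18 0 -0.155 0 -1; 40 0 36 0 -0.31 0 -1; 61 0 54 0 -0.465 0 -1; 81 0 72 0 -0.62 0 -1; 100.9 0 90.3 0 -0.776 0 -1
-- [0.53 0.   0.26] 0.048
3 0 17 0 0 0 -1; 5 0 34 0 0 0 -1; 8 0 51 0 0 0 -1; 11 0 68 0 0 0 -1; 13.4 0 84.9 0 0 0 -1
-- [ 0.6154 -0.0093  0.26  ] 0.048
```

Request:
move_arm --deltas "0 -20 0 0 0 0 -1; 0 -60 0 0 0 0.001 -1; 0 -120 0 0 0.001 0.001 -1; 0 -180 0 0 0.001 0.001 -1; 0 -242 0 0 0.001 0.001 -1"

```text
clock: 32.62
tool_pos: [0.5296, 0.2699, 0.2628]
tool_rot: [0.024, -0.024, 0.707, -0.706]
force: [1.5, 0.1, -1.2]
opening: 0.0105
```

Request:
move_arm --deltas "2 0 27 0 -0.155 0 -1; 4 0 54 0 -0.31 0 -1; 5 0 81 0 -0.465 0 -1; 7 0 108 0 -0.62 0 -1; 9 0 135 0 -0.776 0 -1"

```text
clock: 33.25
tool_pos: [0.5296, 0.1337, 0.2633]
tool_rot: [0.292, -0.291, 0.644, -0.644]
force: [0.4, -0.6, 0.1]
opening: 0.0104
```

Request:
move_arm --deltas "20 0 18 0 -0.155 0 -1; 40 0 36 0 -0.31 0 -1; 61 0 54 0 -0.465 0 -1; 81 0 72 0 -0.62 0 -1; 101 0 90 0 -0.776 0 -1"

```text
clock: 33.88
tool_pos: [0.5302, -0.0025, 0.2638]
tool_rot: [0.515, -0.514, 0.485, -0.485]
force: [-0.3, -0.2, -2.3]
opening: 0.0107
```

```bash
python3 - <<'E'
from fit import *
s,p,M=st();print(p,s['opening'],M.round(3));
S=bot.camera('side');T=bot.camera('top')
for c in('side','top'):
  for n in('bar','bar_end_a'): print(c,n,[(round(d['p'],2),np.round(d['at'],3).tolist()) for d in bot.pinpoint(c,n)])
plan((rk(0,0,.22),.048,-1))
E
```

```text
[ 0.53015143 -0.0024686   0.26375034] 0.010661237372613661 [[ 0.06   0.001  0.998]
 [-0.998  0.001  0.06 ]
 [-0.001 -1.     0.001]]
side bar [(0.61, [0.53, -0.003, 0.242])]
side bar_end_a [(0.94, [0.54, -0.135, 0.245]), (0.73, [0.522, 0.129, 0.246])]
top bar [(0.69, [0.527, -0.008, 0.246])]
top bar_end_a [(0.91, [0.538, -0.133, 0.244]), (0.57, [0.518, 0.127, 0.246]), (0.56, [0.613, 0.078, 0.011])]
3 9 17 -0 0.001 -0 -1; 5 17 34 -0 0.002 -0 -1; 8 26 51 -0 0.003 -0.001 -1; 10 35 68 -0.001 0.004 -0.001 -1; 12.9 43.5 84.5 -0.001 0.005 -0.001 -1
-- [ 0.6154 -0.0093  0.22  ] 0.048
```

Request:
move_arm --deltas "3 10 17 0 0.001 0 -1; 5 22 34 0 0.003 0 -1; 8 35 52 0 0.005 0 -1; 10 50 70 0 0.006 0 -1; 12 69 85 0 0.008 0 -1"

```text
clock: 34.8
tool_pos: [0.6175, -0.0082, 0.1928]
tool_rot: [0.511, -0.511, 0.489, -0.489]
force: [0.0, -0.1, -0.7]
opening: 0.0107
```

Request:
move_arm --deltas "0 0 0 0 0 0 -1; 0 0 0 0 0 0 -1; 0 0 0 0 0 0 -1; 0 0 0 0 0 0 -1; 0 0 0 0 0 0 -1"

```text
clock: 35.42
tool_pos: [0.6175, -0.0082, 0.1932]
tool_rot: [0.512, -0.511, 0.489, -0.489]
force: [-0.4, 0.2, -1.2]
opening: 0.0106
```

```bash
python3 - <<'E'
from fit import *
s,p,M=st();a=np.arctan2(M[1,2],M[0,2]);print(p,a)
S=bot.camera('side');T=bot.camera('top');cv2.imwrite('pics/s5.png',S);cv2.imwrite('pics/t5.png',T)
for c in('side','top'):
  for n in('bar','bar_end_a'): print(c,n,[(round(d['p'],2),np.round(d['at'],3).tolist()) for d in bot.pinpoint(c,n)])
z=p[2]-.0182; m=barm+[0,0,z]
nr=m[:-100] # outline only
for i in({'side':S},{'top':T},{'top':T,'side':S}): print(list(i),fit(nr,[p[0],p[1],a],i,(1.5,1)))
P=np.vstack([place(nr,[p[0],p[1],a]),place(rackm,QR)])
A=draw(S,'side',P,k=4)[480:1080,740:1540];B=draw(T,'top',P,k=4)[540:860,800:1400]
cv2.imwrite('pics/o5.png',np.vstack([cv2.resize(A,(533,400),interpolation=3)[:330],cv2.resize(B,(533,284),interpolation=3)[:270]]))
E
```

```text
[ 0.6175012  -0.00821266  0.19321805] 0.044772396629645314
side bar [(0.74, [0.617, -0.006, 0.171])]
side bar_end_a [(0.96, [0.63, -0.142, 0.173]), (0.74, [0.614, 0.121, 0.174])]
top bar [(0.95, [0.618, -0.009, 0.175])]
top bar_end_a [(0.89, [0.621, -0.136, 0.172]), (0.82, [0.61, 0.122, 0.18])]
['side'] (array([ 0.61013696, -0.01147293,  0.03935342]), np.float64(145.7066192626953))
['top'] (array([ 0.62307647, -0.01266722, -0.0334333 ]), np.float64(123.06515502929688))
['top', 'side'] (array([ 0.61868329, -0.01145602,  0.01244408]), np.float64(254.75213623046875))
```

View pics/o5.png

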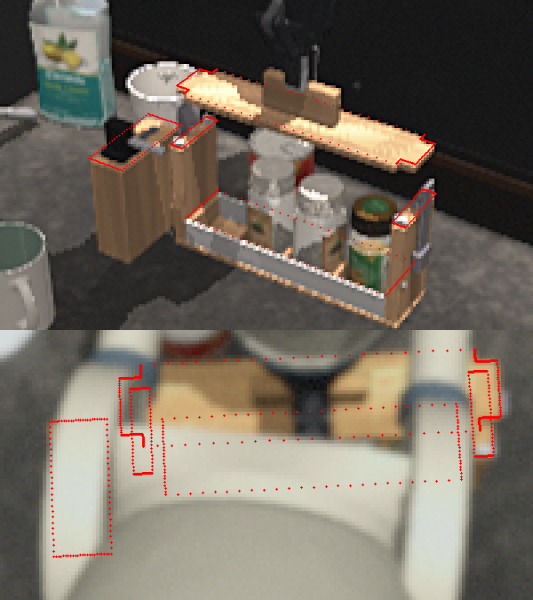

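```bash
python3 - <<'E'
from h import *
plan((rk(0,0,.168),.048,-1))
E
```

```text
0 5 -0 -0 -0.001 -0 -1; 0 10 -1 -0 -0.001 -0 -1; 1 15 -1 -0 -0.002 -0.001 -1; 1 20 -2 -0 -0.003 -0.001 -1; 1 24.8 -2.2 -0.001 -0.003 -0.001 -1
-- [ 0.6154 -0.0093  0.168 ] 0.048
```

Request:
move_arm --deltas "0 0 -1 0 -0.001 0 -1; 1 5 -2 0 -0.003 0 -1; 1 12 -2 0 -0.003 0 -1; 1 20 -2 0 -0.003 0 -1; 1 25 -2 0 -0.003 0 -1" --newtons 100

```text
clock: 36.35
tool_pos: [0.6153, -0.0093, 0.167]
tool_rot: [0.512, -0.512, 0.488, -0.488]
force: [-0.9, 0.4, -1.3]
opening: 0.0096
```

Request:
move_arm --deltas "0 2 0 0 0 0 -1; 0 4 0 0 0 0 -1; 0 6 0 0 0 0 -1; 0 8 0 0 0 0 -1; 0 9 0 0 0 0 -1"

```text
clock: 36.98
tool_pos: [0.6157, -0.0093, 0.1584]
tool_rot: [0.512, -0.511, 0.488, -0.488]
force: [-0.0, -0.3, 7.9]
opening: 0.0096
```

```bash
python3 - <<'E'
from h import *
s,p,M=st();print(p,s['force'],s['ft_torque'],M.round(4))
plan((rk(0,0,.148),.048,-1))
E
```

```text
[ 0.61572358 -0.00930248  0.15838764] [-0.03005041 -0.27018286  7.94781217] [ 0.01078718  0.04038664 -0.00313987] [[ 4.780e-02  8.000e-04  9.989e-01]
 [-9.989e-01  9.000e-04  4.780e-02]
 [-9.000e-04 -1.000e+00  9.000e-04]]
-0 2 -0 -0 -0 -0 -1; -0 4 -0 -0 -0 -0 -1; -0 6 -0 -0.001 -0 -0.001 -1; -0 8 -0 -0.001 -0 -0.001 -1; -0 10.4 -0.3 -0.001 -0 -0.001 -1
-- [ 0.6154 -0.0093  0.148 ] 0.048
```

Request:
move_arm --deltas "0 2 0 0 0 0 -1; 0 4 0 0 0 0 -1; 0 6 0 0 0 0 -1; 0 8 0 0 0 0 -1; 0 9 0 0 0 0 -1"

```text
clock: 37.6
tool_pos: [0.616, -0.0096, 0.1495]
tool_rot: [0.512, -0.511, 0.488, -0.488]
force: [-0.3, -4.5, 2.8]
opening: 0.0094
```

Request:
move_arm --deltas "0 2 0 0 0 0 -1; 0 4 0 0 0 0 -1; 0 5 0 0 0 0 -1; 0 6 0 0 0 0 -1; 0 7 0 0 0 0 -1"

```text
clock: 38.22
tool_pos: [0.6158, -0.01, 0.1423]
tool_rot: [0.512, -0.511, 0.488, -0.488]
force: [0.5, -5.0, 1.1]
opening: 0.0093
```

```bash
python3 - <<'E'
from fit import *
s,p,M=st();a=np.arctan2(M[1,2],M[0,2]);print(p,s['force'],s['ft_torque'])
S=bot.camera('side');cv2.imwrite('pics/s6.png',cv2.resize(S[150:270,180:340],(800,600),interpolation=3))
E
```

```text
[ 0.6158386  -0.00995881  0.14225041] [ 0.49409563 -4.95215447  1.09070711] [-0.77162826 -0.0315091   0.03220768]
```

View pics/s6.png

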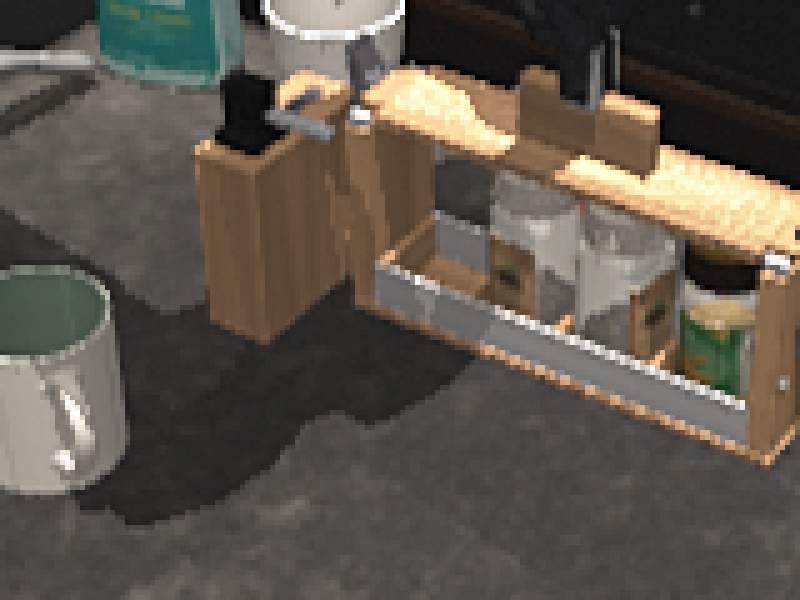

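Request:
move_arm --deltas "1 1 0 0 0 0 -1; 1 2 0 0 0 0 -1; 1 2 0 0 0 0 -1; 1 3 0 0 0 0 -1; 1 3 0 0 0 0 -1"

```text
clock: 38.9
tool_pos: [0.6157, -0.0108, 0.1403]
tool_rot: [0.512, -0.511, 0.488, -0.488]
force: [-7.9, -1.8, 18.2]
opening: 0.0097
```

Request:
move_arm --deltas "0 1 0 0 0 0 -1; 0 1 0 0 0 0 -1; 0 0 0 0 0 0 -1; 0 0 0 0 0 0 -0.5; 0 0 0 0 0 0 -0.2"

```text
clock: 39.52
tool_pos: [0.6156, -0.0105, 0.1401]
tool_rot: [0.512, -0.511, 0.488, -0.488]
force: [0.3, -0.5, 0.1]
opening: 0.034
```

Request:
move_arm --deltas "0 0 0 0 0 0 0; 0 -20 0 0 0 0 0; 0 -50 0 0 0 0 0.2; 0 -80 0 0 0 0 0.4; 0 -110 0 0 0 0 0.4"

```text
clock: 40.15
tool_pos: [0.6154, -0.0105, 0.251]
tool_rot: [0.512, -0.511, 0.488, -0.488]
force: [-0.4, -0.4, -0.3]
opening: 0.0598
```

```bash
python3 - <<'E'
from fit import *
s,p,M=st();print(p,s['force'],s['opening'])
g=rk(-.0626,.172); print(g)
plan((rk(-.0626,.172,.25),.048,.4))
for c in('side','top'):
  I=bot.camera(c);cv2.imwrite(f'pics/{c}7.png',I)
  for n in('bar','bar_end_a','lock_grip'): print(c,n,[(round(d['p'],2),np.round(d['at'],3).tolist()) for d in bot.pinpoint(c,n)])
E
```

```text
[ 0.61539262 -0.01052313  0.25097054] [-0.39502148 -0.42234754 -0.31523293] 0.05982208062702251
[0.54461927 0.15949825 0.        ]
-35 0 -13 -0 -0 -0 0.4; -69 0 -25 -0 -0 -0 0.4; -104 1 -38 -0.001 -0 -0 0.4; -139 1 -50 -0.001 -0 -0 0.4; -173.2 1 -62.6 -0.001 -0 -0.001 0.4
-- [0.5446 0.1595 0.25  ] 0.048
side bar [(0.8, [0.612, -0.009, 0.118])]
side bar_end_a [(0.91, [0.626, -0.14, 0.122]), (0.9, [0.613, 0.12, 0.12])]
side lock_grip [(0.69, [0.545, 0.158, 0.144]), (0.33, [0.617, 0.022, 0.005])]
top bar [(0.84, [0.614, -0.013, 0.124])]
top bar_end_a [(0.63, [0.607, 0.12, 0.124])]
top lock_grip []
```

```bash
python3 - <<'E'
from fit import *
S=cv2.imread('pics/side7.png')
uv=project('side',np.array([rk(0,.131,.13),rk(0,-.131,.13)]));print(uv)
cv2.imwrite('pics/h7.png',np.hstack([cv2.resize(S[int(v)-25:int(v)+25,int(u)-25:int(u)+25],(400,400),interpolation=3) for u,v in uv]))
E
```

```text
[[255.57029612 165.99737215]
 [342.37063111 195.62234856]]
```

View pics/h7.png

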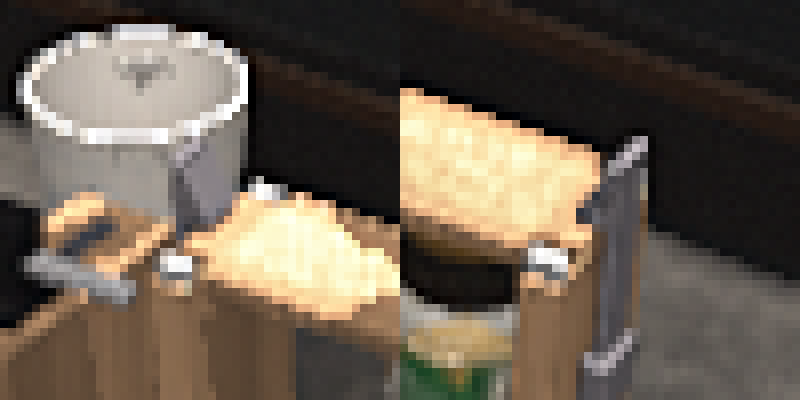

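```bash
python3 - <<'E'
from fit import *
A=cv2.imread('pics/side0.png');B=cv2.imread('pics/side7.png')
for nm,y in(('L',.135),('R',-.138)):
    u,v=project('side',np.array([rk(0,y,.150)]))[0].astype(int)
    t=A[v-6:v+5,u-6:u+7];w=B[v-12:v+11,u-12:u+13]
    r=cv2.matchTemplate(cv2.resize(w,None,fx=4,fy=4,interpolation=2),cv2.resize(t,None,fx=4,fy=4,interpolation=2),5)
    _,m,_,l=cv2.minMaxLoc(r);print(nm,(u,v),round(m,2),(l[0]/4-6,l[1]/4-6))
    print(project('side',np.array([rk(0,y*1.0,.155),rk(0,y+np.sign(y)*.015,.155)])))
E
```

```text
L (np.int64(254), np.int64(159)) 0.99 (0.0, 0.0)
[[254.04276011 157.69321535]
 [249.5316732  156.19636119]]
R (np.int64(345), np.int64(189)) 0.53 (0.25, -0.25)
[[345.83193141 188.1503991 ]
 [351.47405057 190.0225487 ]]
```

Request:
move_arm --deltas "-35 0 -13 0 0 0 0.4; -69 0 -25 0 0 0 0.4; -104 1 -38 0 0 0 0.4; -139 1 -50 -0.001 0 0 0.4; -173 1 -63 -0.001 0 -0.001 0.4"

```text
clock: 41.18
tool_pos: [0.5431, 0.1602, 0.2475]
tool_rot: [-0.511, 0.513, -0.488, 0.487]
force: [-0.1, 0.6, -0.4]
opening: 0.0597
```

```bash
python3 - <<'E'
from h import *
s,p,M=st();print(p)
plan((rk(-.0626,.172,.129),.048,.4))
E
```

```text
[0.54306865 0.16024825 0.24753921]
0 24 0 0.001 -0 0 0.4; 0 47 1 0.001 -0 0 0.4; 0 71 1 0.002 -0 0 0.4; 1 95 1 0.002 -0 0 0.4; 0.8 118.5 1.8 0.003 -0 0 0.4
-- [0.5446 0.1595 0.129 ] 0.048
```

Request:
move_arm --deltas "0 24 1 0.001 0 0 0.4; 0 47 2 0.002 0 0 0.4; 1 71 2 0.003 0 0 0.4; 1 95 2 0.003 0 0 0.4; 1 118 2 0.003 0 0 0.4"

```text
clock: 41.8
tool_pos: [0.5443, 0.1592, 0.1282]
tool_rot: [-0.511, 0.512, -0.488, 0.488]
force: [-0.1, -1.0, -1.2]
opening: 0.0595
```

Request:
move_arm --deltas "0 0 0 0 0 0 -1; 0 0 0 0 0 0 -1; 0 0 0 0 0 0 -1; 0 0 0 0 0 0 -1; 0 0 0 0 0 0 -1" --newtons 30

```text
clock: 42.42
tool_pos: [0.5448, 0.1593, 0.1289]
tool_rot: [0.512, -0.512, 0.488, -0.488]
force: [-0.8, 0.2, 6.9]
opening: 0.0141
```

Request:
move_arm --deltas "0 0 5 0 0 0 -1; 0 0 10 0 0 0 -1; 0 0 15 0 0 0 -1; 0 0 20 0 0 0 -1; 0 0 25 0 0 0 -1"

```text
clock: 43.05
tool_pos: [0.5702, 0.1605, 0.129]
tool_rot: [0.512, -0.512, 0.488, -0.488]
force: [-2.2, -0.4, 2.3]
opening: 0.0139
```

Request:
move_arm --deltas "0 0 4 0 0 0 -1; 0 0 8 0 0 0 -1; 0 0 11 0 0 0 -1; 0 0 14 0 0 0 -1; 0 0 17 0 0 0 -1"

```text
clock: 43.68
tool_pos: [0.5874, 0.1613, 0.129]
tool_rot: [0.512, -0.512, 0.488, -0.488]
force: [-1.7, -0.3, 3.0]
opening: 0.0142
```

Request:
move_arm --deltas "0 0 1 0 0 0 -1; 0 0 2 0 0 0 -1; 0 0 3 0 0 0 -1; 0 0 4 0 0 0 -1; 0 0 4 0 0 0 -1"

```text
clock: 44.3
tool_pos: [0.5901, 0.1615, 0.1289]
tool_rot: [-0.511, 0.512, -0.488, 0.488]
force: [-8.8, 0.3, 8.7]
opening: 0.0139
```

Request:
move_arm --deltas "0 0 1 0 0 0 -1; 0 0 1 0 0 0 -1; 0 0 0 0 0 0 -0.5; 0 0 0 0 0 0 0; 0 0 0 0 0 0 0.2"

```text
clock: 44.92
tool_pos: [0.5903, 0.1615, 0.1289]
tool_rot: [-0.511, 0.512, -0.488, 0.488]
force: [0.1, 0.2, 0.2]
opening: 0.0511
```

Request:
move_arm --deltas "0 -10 0 0 0 0 0.3; 0 -30 0 0 0 0 0.3; 0 -60 0 0 0 0 0.3; 0 -90 0 0 0 0 0.3; 0 -120 0 0 0 0 0.3"

```text
clock: 45.55
tool_pos: [0.5905, 0.1615, 0.2507]
tool_rot: [-0.512, 0.512, -0.488, 0.488]
force: [0.9, 0.7, -0.1]
opening: 0.0555
```

Request:
move_arm --deltas "10 -20 -30 0 0 0 0.3; 20 -40 -60 0 0 0 0.3; 30 -60 -90 0 0 0 0.3; 40 -70 -120 0 0 0 0.3; 50 -80 -150 0 0 0 0.3"

```text
clock: 46.18
tool_pos: [0.4422, 0.1042, 0.3319]
tool_rot: [0.512, -0.512, 0.488, -0.488]
force: [-0.1, 0.8, 0.8]
opening: 0.0551
```

```bash
python3 - <<'E'
from fit import *
s,p,M=st();print(p,s['force'],s['clock'])
for c in('side','top'):
  I=bot.camera(c);cv2.imwrite(f'pics/{c}8.png',I)
  for n in('bar','bar_end_a','lock_grip','jar_1','tin_1','mug_1','candle_1'): print(c,n,[(round(d['p'],2),np.round(d['at'],3).tolist()) for d in bot.pinpoint(c,n)])
S=cv2.imread('pics/side8.png');T=cv2.imread('pics/top8.png')
cv2.imwrite('pics/v8.png',np.vstack([cv2.resize(S[130:270,150:400],(525,294),interpolation=3),cv2.resize(T[100:240,150:400],(525,294),interpolation=3)]))
A=cv2.imread('pics/side0.png')
for nm,y in(('L',.135),('R',-.138)):
    u,v=project('side',np.array([rk(0,y,.150)]))[0].astype(int)
    r=cv2.matchTemplate(cv2.resize(S[v-12:v+11,u-12:u+13],None,fx=4,fy=4,interpolation=2),cv2.resize(A[v-6:v+5,u-6:u+7],None,fx=4,fy=4,interpolation=2),5)
    _,m,_,l=cv2.minMaxLoc(r);print(nm,round(m,2),(l[0]/4-6,l[1]/4-6))
E
```

```text
[0.44218294 0.10415534 0.33189562] [-0.11983193  0.79566273  0.75262437] 46.175
side bar [(0.69, [0.612, -0.011, 0.118]), (0.51, [0.593, 0.161, 0.142]), (0.27, [0.611, -0.036, 0.008]), (0.19, [0.378, 0.158, 0.0])]
side bar_end_a [(0.8, [0.622, -0.146, 0.118]), (0.79, [0.607, 0.118, 0.121])]
side lock_grip [(0.55, [0.592, 0.159, 0.142])]
side jar_1 [(0.88, [0.617, -0.096, 0.008]), (0.57, [0.617, 0.023, 0.004])]
side tin_1 [(0.66, [0.351, -0.228, -0.002]), (0.46, [0.592, 0.159, 0.141])]
side mug_1 [(0.79, [0.376, 0.158, 0.001])]
side candle_1 [(0.57, [0.366, -0.076, 0.002])]
top bar [(0.65, [0.609, -0.015, 0.125])]
top bar_end_a [(0.88, [0.616, -0.139, 0.121]), (0.55, [0.608, -0.037, 0.003])]
top lock_grip []
top jar_1 [(0.59, [0.609, -0.039, 0.008]), (0.5, [0.611, 0.019, 0.008]), (0.46, [0.618, -0.093, 0.007])]
top tin_1 [(0.61, [0.351, -0.231, -0.002])]
top mug_1 [(0.87, [0.375, 0.159, -0.001])]
top candle_1 [(0.6, [0.365, -0.076, -0.003])]
L 0.99 (0.0, 0.0)
R 0.58 (0.25, -0.25)
```

View pics/v8.png

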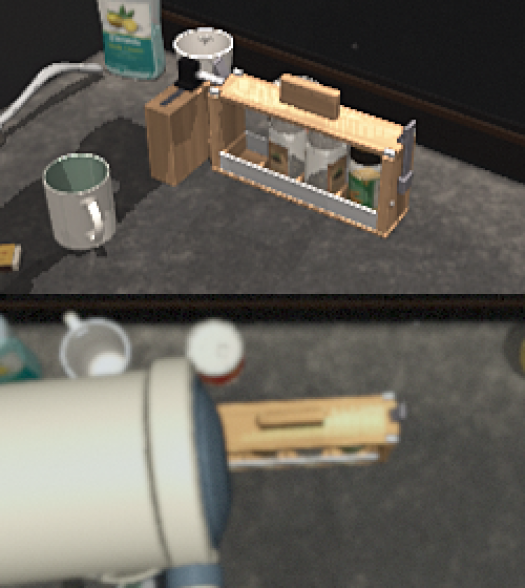

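View pics/side8.png

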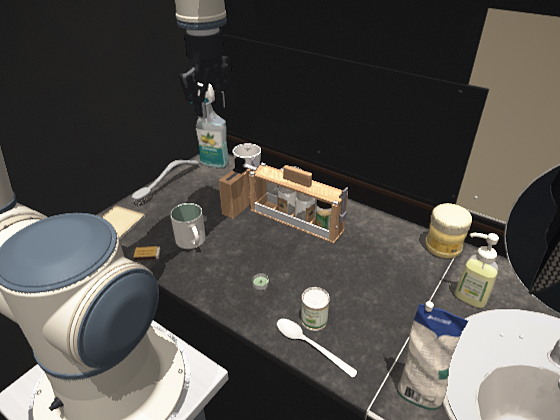

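```bash
python3 -c "
from workcell import bot
print(bot.finish_job())"
```

```text
the job is handed in; nothing more can be done
None
```

The spice jars are racked, barred and locked, and the job was handed in at about 47 s of the 200 s allowed; `bot.finish_job()` reports no verdict.

**What I did, in order:**
1. I slid the lock grip back until it met its open end stop (about 12 N at the stop).
2. I stood the three jars that were there, the dark-lidded one and two pale round ones, upright in pockets 0, 1 and 2. There was no white-lidded squarish jar on the worktop. The white can, about 55 mm across and 72 mm tall in the images, is the tin.
3. I pushed the bar straight down between the cheeks. Resistance was about 8 N at the hooks, then fell away, and the bar met the uprights at 18 N.
4. I then slid the lock grip 45 mm to its other end stop (about 9 N at the stop).

**Last checks:**
- **Bar:** it lies level, with its underside at 118–125 mm against the nominal 122 mm.
- **Lock:** the side camera puts the grip at x ≈ 0.592, matching the locked stop. The top camera found no grip because the arm hid it.
- **Left hook:** it is in its starting position (image match 0.99).
- **Right hook:** it matches to about a quarter pixel, but with a weak score (0.58) because its background changed. The close-up taken before locking shows it over the bar's end.
- **Tin, mug and candle:** I did not touch them, and they read within a few millimetres of where they started.
- **Bar position before grasping:** no shift of the bar showed in the pictures I took.

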